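# Deburr the hole in a cabinet door's pull plate

## Robot

A 6-joint arm with a two-finger parallel gripper is mounted at the origin on the work surface. World frame = base frame: x ahead of the robot, y to its left, z up, the work surface at z = 0. Lengths are in m, angles in degrees, forces in N, time in s.
With the tool pointing down it reaches from about 0.25 to 0.725 m from the base axis. Payload 9.7 kg.
Tool frame: the origin (TCP) lies midway between the tips of the shut fingers; the grasp point (between the pads) lies 19 mm behind it (grip_point_offset is the distance from the TCP to the grasp point, in m); y points along the fingers, z is the direction in which the jaws open and shut, and the axes are right-handed (so a half turn about y gives the same grasp; the last joint's range is limited). The gripper opens to 85 mm and grips with 20 to 120 N. Pads are 22 mm wide; open, the fingers measure 114 mm over their backs; the gripper's body (76 mm by 85 mm) begins 54 mm behind the grasp point. The pads swing forward as they close: fully open they stand 13 mm farther back than shut.
Start: joints at [66.291, 4.979, 10.078, 95.1, 0, 90], TCP at [0.221, 0.504, 0.231] pointing down, gripper open.
Joint ranges: [-179.16, 179.16], [-48.56, 103.87], [-65.8, 70.77], [-126.05, 130.52], [-82.76, 87.17], [-180, 180]. Speed limits (degrees/s): [127.2, 127.2, 147.25, 180, 180, 180].

## Interface

Orientations are given as [roll, pitch, yaw] about the fixed x, y, z axes, in that order (R = Rz(yaw) Ry(pitch) Rx(roll)).
In Python, from workcell import get_obs, camera, job_done, grip_point_offset gives the robot as it stands.
- The arm moves only by the tool move_arm, never from a script. Its argument "deltas" is a list that holds one entry, the list of rows, each a list of 4 numbers: the shift along the tool's x, y, z in m, then the turn about the tool's y in degrees. A call has 1 to 5 rows; each row is the pose to reach, as a shift and turn from the pose commanded when the call began, along the tool's axes at that moment; what a row does not reach only later rows make up. A row lasts 1/10 s, in which the tool goes at most 50 mm and 8.59 degrees, less where a joint would pass 70% of its speed; a pose out of reach is approached as far as the arm can. A call with a gripper value outside its range is refused whole. "claw" is the finger opening in m, from 0 to 0.0854, set as the call begins (left out, the last holds). The fingers move at their own pace and stop on an object; "newtons" is the grip in N (left out, the last holds). Time passes only in rows, so rows that repeat a pose let the fingers close. It gives the time, the measured TCP pose, the force and the opening at its end, in the units of the state.
- get_obs(): the state, without advancing time (a new reading comes with each control period).
- camera(name): name is "side" or "top"; returns a dict with "color" (480x640x3 uint8, blue, green, red), "range_z" (480x640 float32, m along the optical axis (not along the pixel's ray), 0 where there is no reading), "fx", "fy", "cx", "cy" (pixels), "T" (4x4, takes a point from camera to world coordinates). Camera axes: x right, y down, z forward; pixel columns grow to the right and rows downward; lengths in m; the calibration is good to about 2 mm. A picture is of the moment at which its call begins.
- job_done(): hands the job in, once; it reports no verdict.
The state is a dict: "time": time; "q": joint angles; "qd": joint speeds; "joint_efforts": joint torques, N m; "ee_pos": TCP position; "tcp_rot": TCP orientation; "wrist_force": force on the tool from outside, world axes, zero at the start; "torque": the same for the moment, N m; "opening": finger opening in m.
Only numpy, scipy, OpenCV 4.12 (cv2) and the standard library are available. Lean on these libraries where they do the work, as an engineer would, in place of code of your own. Each camera call takes 0.05 s, during which the arm holds its last target. There are 200 camera calls.

## Task

Take the orange deburring tool out of its wooden holder and run its blade once all the way round the inside edge of the hole in the aluminium plate on the green cabinet door: start at the yellow tape, go clockwise seen from above, and keep it on the edge until you are back at the tape. Go slowly, about eight seconds for the turn, with a light, steady pressure of about 4 N, never above 7 N or the soft edge is gouged. Then stand the tool back in its holder, leave it there, and do not disturb the paint bottle, the jar or the sanding block.

Things in the scene. Friction and masses are not known exactly. Their poses are not given: they have to be found in the camera images.
- tool_grip (a point): Centre of the deburring tool's handle: upright, orange, flat-sided, 26 x 26 mm square in section, from 29 mm below to 35 mm above this point. The sides face the point's x and y; z points up along the tool. Under the handle is a black guard plate, 42 x 42 x 6 mm, its underside 35 mm below this point. The tool weighs 0.14 to 0.26 kg and starts standing in its holder, blade down.
- collar_end (a point): Lower end of the tool's black rubber collar (22 mm across, 16 mm long, under the guard), on the tool's centre line 51 mm below the handle's centre. From it hangs the steel blade, a smooth round pin 8 mm in diameter: its straight working length is 12 to 26 mm below this point, its round end 30 mm below. The blade is sprung sideways: 1 mm for every 4 N, up to 6 mm, any direction.
- holder_top (a point): Centre of the top of the fixed wooden tool holder, a block 74 x 74 mm and 60 mm high with a square 30 x 30 mm hole right through it. x and y lie along the block's sides, z up. The tool stands in it with the guard plate's underside resting on this top, so the handle's centre is then 35 mm above this point.
- plate_seat (a point): Nominal centre of the hole in the aluminium plate, level with the plate's upper face, 44 mm above the table. The plate was screwed on by eye: the hole's true centre lies up to 5 mm from here along x and up to 5 mm along y, either way, so find it by touch or sight (the height is true). z up; +x points from the hole to the yellow tape; clockwise from above runs +x, -y, -x, +y.
- door: The fixed green cabinet door, 260 (x) x 360 (y) mm, lying on two battens, its top 40 mm above the table; origin at the table under its centre. The plate on it is a round aluminium flange, 80 mm across and 4 mm proud, with yellow tape (12 x 8 mm) beside its hole. The hole is 36 mm in diameter (24 flats) and 24 mm deep, with smooth upright walls; nothing gives under load.
- paint_bottle: White squeeze bottle of paint with a black cap, 56 mm in diameter, 150 mm tall, standing on the table; origin at the centre of its underside, z up. Leave it alone.
- paint_jar: Blue paint jar with a white lid, 60 mm in diameter, 60 mm tall, standing on the table; origin at the centre of its underside, z up. Leave it alone.
- sanding_block: Brown cork sanding block, 50 x 90 x 28 mm, lying on the door; origin at the centre of its underside, z up. Leave it alone.
There are look-alikes about, which are no part of the job. There is more than one size of the part that bears holder_top; the job needs the middle-sized.

How it is judged:
By the outcome, as a careful person would: the job done as asked, in the order asked, and still so for the second after the job is handed in, with the robot touching nothing.
It also fails if it takes over 72 s, if anything falls off the work surface, if the arm or the gripper's body presses on something with over 40 N, if the wrist force passes 120 N, or if a joint passes its speed limit or range.

## Working session

There is one attempt and no reset: what is moved stays moved. The work goes in short steps, Python scripts to look and compute and a tool call to move; the robot and the scene stay as the last step left them, time stands still between calls to the robot, and variables do not carry over. Pictures are saved under pics/ and viewed, about 8 in all and at most 12, crops included, and the job is handed in when it is done.

Besides the shell and the picture viewer there is one more tool, called in YAML: its name, and indented under it one key for each argument. move_arm: Moves the arm, as the interface text tells. Its arguments: {"type":"object","properties":{"deltas":{"type":"array"},"claw":{"type":"number"},"newtons":{"type":"number"}},"required":["deltas"]}

```bash
ls; mkdir -p pics; cat > h.py <<'E'
import numpy as np, cv2
from workcell import get_obs, camera, job_done, grip_point_offset
E
python3 - <<'E'
from h import *
import pickle
o=get_obs();print(o, grip_point_offset)
for n in("top","side"):
    c=camera(n);pickle.dump(c,open(f"{n}0.pkl","wb"));cv2.imwrite(f"pics/{n}0.png",c["color"]);print(n,c["fx"],c["cx"],c["cy"],c["T"].round(3).tolist())
E
```

```text
pics
{'time': 0.0, 'q': array([ 6.62911801e+01,  5.01323577e+00,  1.00342094e+01,  9.50999151e+01,
       -3.28781283e-04,  9.00004796e+01]), 'qd': array([ 0.10913216, -0.05449077, -0.05172985,  0.09737751,  0.02179675,
        0.05803638]), 'joint_efforts': array([-8.02708400e-04, -5.20377231e+01,  4.64820850e+01,  1.59375777e-02,
       -7.56582449e-05,  8.83763569e-07]), 'ee_pos': array([0.22105744, 0.50336828, 0.23056039]), 'tcp_rot': array([-9.00789415e+01, -3.29441730e-04, -2.37092990e+01]), 'wrist_force': array([-0.46500607, -0.26557813, -0.37178773]), 'torque': array([0.07291323, 0.01142855, 0.04236912]), 'opening': 0.08509832914763144} 0.0187
top 454.4997511639551 324.527425836841 242.23991571043814 [[0.014, -0.988, 0.151, 0.35], [-0.999, -0.018, -0.028, -0.018], [0.031, -0.151, -0.988, 1.041], [0.0, 0.0, 0.0, 1.0]]
side 443.26042135459386 319.2897615960193 240.1635416674523 [[0.933, -0.267, 0.24, 0.26], [-0.359, -0.693, 0.626, -0.665], [-0.001, -0.67, -0.742, 0.869], [0.0, 0.0, 0.0, 1.0]]
```

View pics/top0.png

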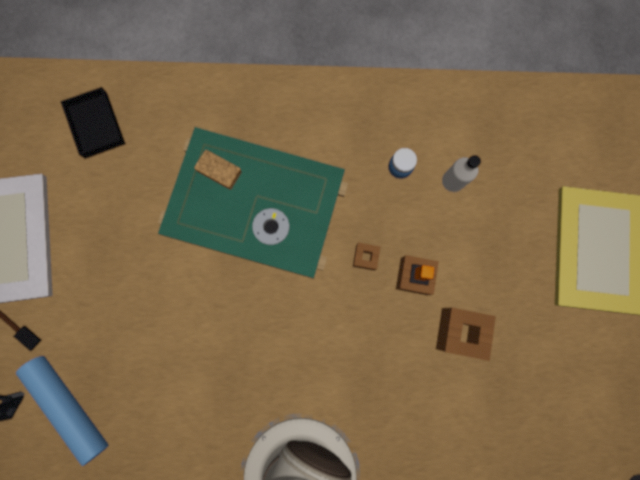

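View pics/side0.png

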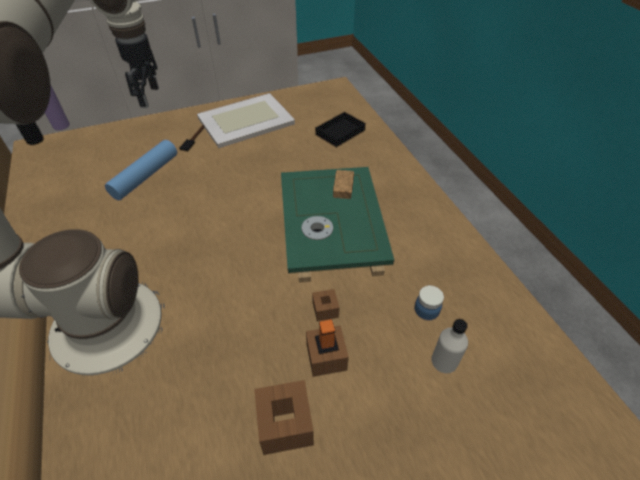

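Holders: small at (367,256), middle at (418,275) with the orange tool in it, and large at (470,333). The middle one is the job's holder. The plate is at (271,226) with its tape at about (273,215); the bottle is at (466,170), the jar at (403,163) and the sanding block at (218,169). I'll confirm in an enlarged crop and measure.

```bash
cat >> h.py <<'E'
def ray(c,u,v):
    d=c["T"][:3,:3]@np.array([(u-c["cx"])/c["fx"],(v-c["cy"])/c["fy"],1]);return c["T"][:3,3],d
def onplane(c,u,v,z):
    p,d=ray(c,u,v);return p+d*(z-p[2])/d[2]
def blobs(c,lo,hi,amin=20):
    m=cv2.inRange(cv2.cvtColor(c["color"],cv2.COLOR_BGR2HSV),lo,hi)
    n,l,s,ce=cv2.connectedComponentsWithStats(m)
    return [(int(s[i,4]),ce[i].round(1),s[i,:4],(l==i).astype(np.uint8)) for i in range(1,n) if s[i,4]>=amin]
E
python3 - <<'E'
from h import *
import pickle
t=pickle.load(open("top0.pkl","rb"));s=pickle.load(open("side0.pkl","rb"))
cr=lambda c,x,y,w,h:cv2.resize(c["color"][y:y+h,x:x+w],(400,300),interpolation=cv2.INTER_CUBIC)
cv2.imwrite("pics/c1.png",np.vstack([np.hstack([cr(t,385,240,80,60),cr(t,238,200,64,48)]),np.hstack([cr(s,285,310,80,60),cr(s,285,203,64,48)])]))
P=lambda c,u,v:c["range_z"][int(v),int(u)]
for n,c in(("top",t),("side",s)):
  for nm,lo,hi in(("orange",(5,200,120),(16,255,255)),("yellow",(20,120,120),(35,255,255)),("dark",(0,0,0),(180,255,45))):
    for a,ce,b,m in blobs(c,lo,hi,8):
      if a>3000: continue
      p,d=ray(c,*ce);print(n,nm,a,ce,b,(p+d*P(c,*ce)).round(3))
for u,v in((402,265),(420,290),(271,240),(367,248),(465,315),(405,288)):
  p,d=ray(t,u,v);print(u,v,(p+d*P(t,u,v)).round(3))
E
```

```text
top orange 56 [426.7 271.6] [421 265  13  14] [ 0.433 -0.252  0.129]
top yellow 11 [273.8 215.1] [273 213   3   5] [0.562 0.067 0.04 ]
top dark 2728 [ 92.5 122.5] [62 88 62 70] [0.786 0.506 0.002]
top dark 107 [473.  161.6] [467 156  13  12] [ 0.659 -0.347  0.153]
top dark 99 [270.7 226.3] [265 221  12  11] [0.54  0.075 0.02 ]
top dark 18 [412.8 269.3] [412 265   4  11] [ 0.443 -0.238  0.066]
top dark 314 [ 26.9 337.6] [ 15 327  25  23] [0.285 0.598 0.01 ]
top dark 388 [  8.6 406. ] [  0 395  23  25] [0.204 0.432 0.315]
top dark 621 [317.1 453.4] [287 441  63  37] [ 0.102 -0.035  0.19 ]
top dark 29 [635.7 477.7] [631 476   9   4] [ 0.004 -0.728  0.014]
side dark 307 [111.1   4.9] [94  0 32 13] [0.205 0.448 0.499]
side dark 51 [48.9 19.9] [42  6 12 29] [0.128 0.134 0.594]
side dark 220 [129.5  32.7] [112  25  33  13] [0.224 0.462 0.432]
side dark 1382 [138.9  66.4] [117  36  41  70] [0.222 0.465 0.35 ]
side dark 957 [339.8 128.8] [316 113  49  33] [0.786 0.512 0.006]
side dark 87 [186.9 144.8] [180 140  14  11] [0.286 0.594 0.016]
side dark 8 [317.  229.6] [315 229   5   2] [0.542 0.088 0.02 ]
side dark 55 [ 11.6 257.4] [  0 245  22  23] [-0.08   0.025  0.245]
side dark 893 [125.4 290.4] [109 252  28  67] [ 0.09  -0.063  0.17 ]
side dark 137 [459.2 326.1] [453 320  13  13] [ 0.658 -0.353  0.149]
side dark 8 [ 57.6 329.2] [ 56 328   4   3] [-0.085 -0.004  0.04 ]
side dark 114 [325.  346.5] [316 336  22  17] [ 0.425 -0.264  0.074]
402 265 [ 0.455 -0.22   0.043]
420 290 [ 0.399 -0.255  0.059]
271 240 [0.505 0.072 0.044]
367 248 [ 0.491 -0.142  0.043]
465 315 [ 0.347 -0.345  0.078]
405 288 [ 0.403 -0.222  0.059]
```

View pics/c1.png

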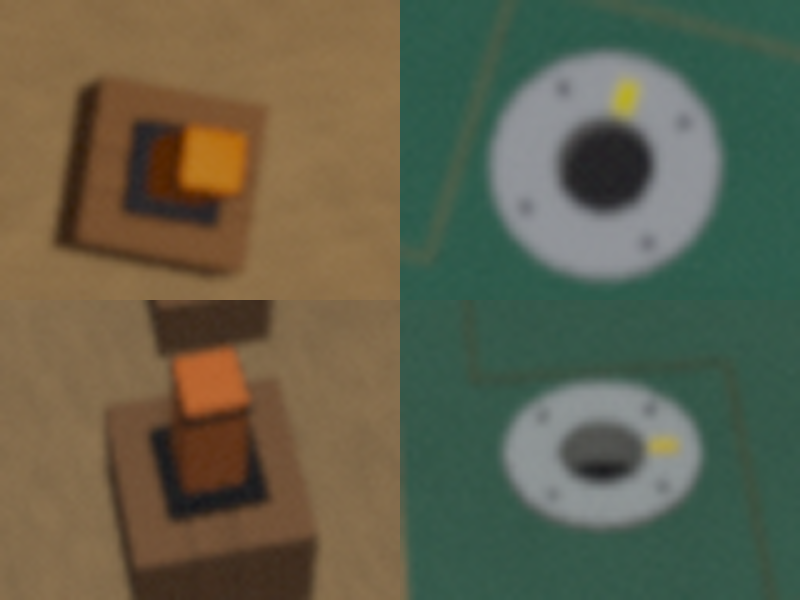

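```bash
python3 - <<'E'
from h import *
import pickle
t=pickle.load(open("top0.pkl","rb"));s=pickle.load(open("side0.pkl","rb"))
K=8
def up(c,x,y,w,h): return cv2.resize(c["color"][y:y+h,x:x+w],None,fx=K,fy=K,interpolation=cv2.INTER_CUBIC)
def px(p,x,y): return (np.asarray(p)+.5)/K-.5+np.array([x,y])
def big(m):
    cs,_=cv2.findContours(m.astype(np.uint8),cv2.RETR_EXTERNAL,cv2.CHAIN_APPROX_NONE);return max(cs,key=cv2.contourArea)
def rect(c,ct,x,y,z,tag):
    r=np.array([onplane(c,*px(q,x,y),z)[:2] for q in ct.reshape(-1,2)]).astype(np.float32)
    (cx,cy),(w,h),a=cv2.minAreaRect(r*1000);print(tag,"c",round(cx,1),round(cy,1),"size",round(w,1),round(h,1),"ang",round(a,1))
x,y=385,240;im=up(t,x,y,80,60);hsv=cv2.cvtColor(im,cv2.COLOR_BGR2HSV).astype(int);H,S,V=hsv[...,0],hsv[...,1],hsv[...,2]
rect(t,big((S>200)&(V>150)),x,y,.13,"top orange")
# whole-block top silhouette by range
z=np.zeros((60,80))
for j in range(60):
  for i in range(80):
    p,d=ray(t,x+i,y+j);z[j,i]=(p+d*t["range_z"][y+j,x+i])[2]
Z=cv2.resize(z.astype(np.float32),None,fx=K,fy=K,interpolation=cv2.INTER_LINEAR)
rect(t,big((Z>.05)),x,y,.06,"top holder(range)")
g=cv2.cvtColor(im,cv2.COLOR_BGR2GRAY)
rect(t,big((V<75)&(np.abs(Z-.066)<.02)),x,y,.066,"top guard(part)")
x,y=285,310;im=up(s,x,y,80,60);hsv=cv2.cvtColor(im,cv2.COLOR_BGR2HSV).astype(int);H,S,V=hsv[...,0],hsv[...,1],hsv[...,2]
rect(s,big((S>170)&(V>150)&(H<14)),x,y,.13,"side orange")
for c,x,y,tag in((t,238,200,"top"),(s,285,203,"side")):
    g=cv2.cvtColor(up(c,x,y,64,48),cv2.COLOR_BGR2GRAY);m=g<(95 if tag=="top" else 105)
    # component nearest to the hole
    hc=(270.7,226.3) if tag=="top" else (317.5,227.3)
    n,l=cv2.connectedComponents(m.astype(np.uint8));q=((np.array(hc)-[x,y]+.5)*K).astype(int);m=l==l[q[1],q[0]]
    P=np.array([onplane(c,*px(k,x,y),.044)[:2] for k in big(m).reshape(-1,2)])*1000
    (cx,cy),r=cv2.minEnclosingCircle(P.astype(np.float32));e=cv2.fitEllipse(P.astype(np.float32));print(tag,"hole",cx,cy,r,e)
    hsv=cv2.cvtColor(up(c,x,y,64,48),cv2.COLOR_BGR2HSV)
    m=cv2.inRange(hsv,(18,90,100),(38,255,255));M=cv2.moments(big(m));print("tape",onplane(c,*px((M['m10']/M['m00'],M['m01']/M['m00']),x,y),.044)[:2]*1000)
    # door orientation
for c,tag in((t,"top"),(s,"side")):
    b=max(blobs(c,(50,80,30),(85,255,255),500) if tag=="top" else [k for k in blobs(c,(50,60,30),(85,255,255),500) if 300<k[1][0]<380],key=lambda k:k[0])
    P=np.array([onplane(c,*k,.04)[:2] for k in big(b[3]).reshape(-1,2)],np.float32)*1000;print(tag,"door",cv2.minAreaRect(P))
E
```

```text
top orange c 433.2 -253.6 size 24.7 24.8 ang 81.5
top holder(range) c 432.5 -252.4 size 76.5 75.7 ang 79.6
top guard(part) c 433.1 -252.6 size 41.0 40.7 ang 81.9
side orange c 432.9 -252.7 size 24.4 23.9 ang 82.0
top hole 536.5550537109375 73.77063751220703 16.90180778503418 ((536.4414672851562, 73.69291687011719), (32.62135696411133, 33.27005386352539), 30.123367309570312)
tape [561.14257363  67.46990244]
side hole 536.9989013671875 75.28010559082031 17.4374942779541 ((536.93798828125, 75.27208709716797), (33.69915008544922, 34.11122512817383), 169.46336364746094)
tape [561.98395308  70.31676306]
top door ((594.7775268554688, 116.53093719482422), (355.55718994140625, 255.42433166503906), 75.00112915039062)
side door ((593.7747802734375, 110.88784790039062), (367.69696044921875, 255.34840393066406), 74.89952850341797)
```

move_arm:
  deltas:
    - [[0.025, 0, -0.03, 0], [0.05, 0, -0.061, 0], [0.075, 0, -0.091, 0], [0.1, 0, -0.122, 0], [0.125, 0, -0.152, 0]]
  claw: 0.06
  newtons: 60

```text
time: 0.6
ee_pos: [0.2744, 0.3126, 0.2309]
tcp_rot: [-90.0, 0.0, -23.7]
wrist_force: [0.2, 0.5, -0.4]
opening: 0.0604
```

move_arm:
  deltas:
    - [[0.025, 0, -0.03, 0], [0.05, 0, -0.061, 0], [0.075, 0, -0.091, 0], [0.1, 0, -0.122, 0], [0.125, 0, -0.152, 0]]

```text
time: 1.1
ee_pos: [0.3277, 0.1232, 0.2312]
tcp_rot: [-90.0, -0.0, -23.7]
wrist_force: [1.0, 0.5, 0.4]
opening: 0.0596
```

move_arm:
  deltas:
    - [[0.025, 0, -0.03, 0], [0.05, 0, -0.061, 0], [0.075, 0, -0.091, 0], [0.1, 0, -0.122, 0], [0.125, 0, -0.152, 0]]

```text
time: 1.6
ee_pos: [0.3811, -0.0665, 0.2312]
tcp_rot: [-90.0, -0.0, -23.7]
wrist_force: [1.7, 1.5, 0.4]
opening: 0.0599
```

move_arm:
  deltas:
    - [[0.03, 0.01, -0.036, -4], [0.06, 0.02, -0.072, -8], [0.09, 0.03, -0.108, -12], [0.11, 0.04, -0.135, -15.5], [0.123, 0.05, -0.151, -15.5]]

```text
time: 2.1
ee_pos: [0.4329, -0.2549, 0.18]
tcp_rot: [-90.0, 0.1, -8.2]
wrist_force: [0.0, 0.4, 0.6]
opening: 0.0601
```

move_arm:
  deltas:
    - [[0, 0.025, 0.001, 0], [0, 0.05, 0.001, 0], [0, 0.07, 0.001, 0], [0, 0.09, 0.001, 0], [0, 0.1, 0.001, 0]]

```text
time: 2.6
ee_pos: [0.4323, -0.251, 0.0792]
tcp_rot: [-89.9, 0.1, -8.2]
wrist_force: [-1.2, 0.2, -0.4]
opening: 0.0596
```

```bash
python3 - <<'E'
from h import *
o=get_obs();print(o["ee_pos"],o["wrist_force"])
s=camera("side");t=camera("top")
cr=lambda c,x,y,w,h:cv2.resize(c["color"][y:y+h,x:x+w],(400,300),interpolation=cv2.INTER_CUBIC)
cv2.imwrite("pics/c2.png",np.hstack([cr(s,265,270,120,90),cr(t,365,225,120,90)]))
E
```

```text
[ 0.43230186 -0.25096746  0.07921013] [-1.22185574  0.24971548 -0.36595706]
```

View pics/c2.png

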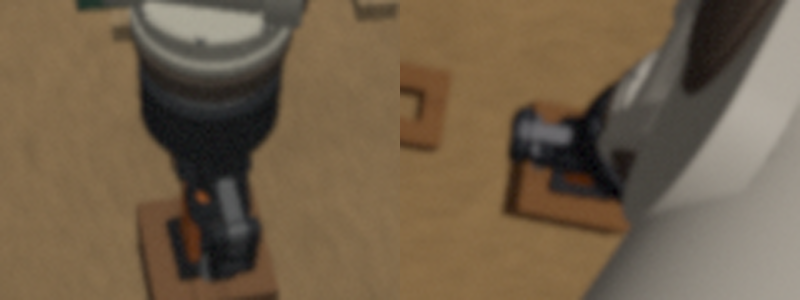

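The fingers straddle the handle, so I'll lower slightly, re-centre and close.

move_arm:
  deltas:
    - [[0, 0.003, -0.001, 0], [0, 0.003, -0.0015, 0], [0, 0.003, -0.0015, 0]]

```text
time: 3.0
ee_pos: [0.4333, -0.2532, 0.0791]
tcp_rot: [-90.0, -0.1, -8.2]
wrist_force: [-1.0, -0.6, 0.5]
opening: 0.0602
```

move_arm:
  deltas:
    - [[0, 0, 0, 0], [0, 0, 0, 0], [0, 0, 0, 0], [0, 0, 0, 0], [0, 0, 0, 0]]
  claw: 0
  newtons: 80

```text
time: 3.5
ee_pos: [0.4332, -0.253, 0.0788]
tcp_rot: [-90.0, -0.0, -8.2]
wrist_force: [-0.1, 0.8, 5.6]
opening: 0.0253
```

move_arm:
  deltas:
    - [[0, 0, 0, 0], [0, 0, 0, 0], [0, 0, 0, 0]]

```text
time: 3.8
ee_pos: [0.4332, -0.253, 0.0788]
tcp_rot: [-90.0, -0.0, -8.2]
wrist_force: [-0.6, 1.0, 5.1]
opening: 0.0255
```

move_arm:
  deltas:
    - [[0, -0.005, 0, 0], [0, -0.015, 0, 0], [0, -0.03, 0, 0], [0, -0.045, 0, 0], [0, -0.06, 0, 0]]

```text
time: 4.3
ee_pos: [0.4331, -0.253, 0.1401]
tcp_rot: [-90.0, -0.0, -8.2]
wrist_force: [-0.4, -0.1, -2.0]
opening: 0.0253
```

move_arm:
  deltas:
    - [[0, -0.01, 0, 0], [0, -0.015, 0, 0], [0, -0.015, 0, 0]]

```text
time: 4.6
ee_pos: [0.4333, -0.2531, 0.154]
tcp_rot: [-90.0, -0.1, -8.2]
wrist_force: [0.2, -0.4, -1.4]
opening: 0.0248
```

```bash
python3 - <<'E'
from h import *
o=get_obs();print(o["ee_pos"],o["wrist_force"],o["opening"])
s=camera("side")
cv2.imwrite("pics/c3.png",cv2.resize(s["color"][250:385,245:425],(600,450),interpolation=cv2.INTER_CUBIC))
yaw=np.radians(-8.2);X=np.array([np.cos(yaw),np.sin(yaw)]);Z=np.array([-np.sin(yaw),np.cos(yaw)])
d=np.array([.5367,.0744])-o["ee_pos"][:2];print(d,d@X,d@Z)
E
```

```text
[ 0.4332568  -0.2530913   0.15403184] [ 0.21523746 -0.40119465 -1.37157246] 0.024830114925860652
[0.1034432 0.3274913] 0.05567588084340109 0.338897096844238
```

View pics/c3.png

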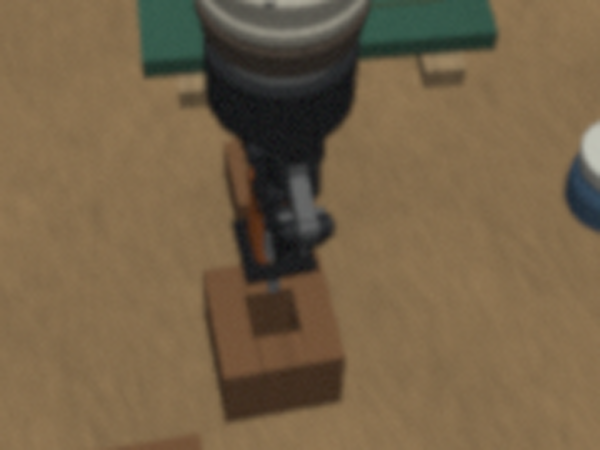

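The tool is lifted about 75 mm with its blade clear of the empty holder below, at about (275,310) in the crop. Next is the hole.

move_arm:
  deltas:
    - [[0.003, 0, 0.02, 0], [0.009, 0, 0.055, 0], [0.0155, 0, 0.095, 0], [0.022, 0, 0.135, 0], [0.0285, 0, 0.175, 0]]

```text
time: 5.15
ee_pos: [0.486, -0.0823, 0.1525]
tcp_rot: [-90.0, 0.1, -8.2]
wrist_force: [0.3, -0.2, -1.6]
opening: 0.0252
```

move_arm:
  deltas:
    - [[0.0065, 0, 0.04, 0], [0.013, 0, 0.08, 0], [0.019, 0, 0.115, 0], [0.024, 0, 0.145, 0], [0.027, 0, 0.164, 0]]

```text
time: 5.65
ee_pos: [0.5363, 0.0768, 0.1522]
tcp_rot: [-90.0, 0.1, -8.1]
wrist_force: [-0.0, -1.0, -2.4]
opening: 0.0251
```

move_arm:
  deltas:
    - [[0, 0.01, 0, 0], [0, 0.02, 0, 0], [0, 0.027, 0, 0], [0, 0.03, 0, 0], [0, 0.03, 0, 0]]

```text
time: 6.15
ee_pos: [0.5359, 0.0739, 0.1227]
tcp_rot: [-90.0, 0.1, -8.3]
wrist_force: [0.3, 0.5, -2.1]
opening: 0.0251
```

```bash
python3 - <<'E'
from h import *
o=get_obs();print(o["ee_pos"],o["wrist_force"],o["tcp_rot"])
s=camera("side");t=camera("top")
cr=lambda c,x,y,w,h:cv2.resize(c["color"][y:y+h,x:x+w],(400,300),interpolation=cv2.INTER_CUBIC)
cv2.imwrite("pics/c4.png",np.hstack([cr(s,277,182,80,60),cr(t,231,196,80,60)]))
E
```

```text
[0.53586072 0.07392228 0.12265691] [ 0.29079446  0.48879526 -2.09585936] [-9.00202531e+01  5.54744668e-02 -8.26740674e+00]
```

View pics/c4.png

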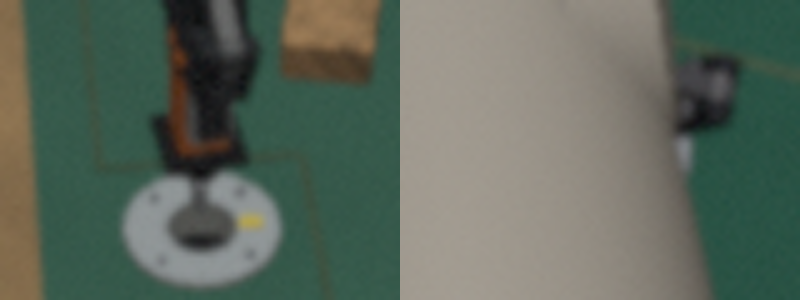

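move_arm:
  deltas:
    - [[0, 0.006, 0, 0], [0, 0.012, 0, 0], [0, 0.018, 0, 0], [0, 0.0245, 0, 0], [0, 0.0245, 0, 0]]

```text
time: 6.75
ee_pos: [0.5357, 0.0746, 0.0975]
tcp_rot: [-90.0, 0.1, -8.2]
wrist_force: [0.3, -0.6, -2.0]
opening: 0.0253
```

move_arm:
  deltas:
    - [[0, 0, 0.004, 0], [0, 0, 0.008, 0], [0, 0, 0.011, 0], [0, 0, 0.012, 0], [0, 0, 0.012, 0]]

```text
time: 7.25
ee_pos: [0.5381, 0.0868, 0.0989]
tcp_rot: [-90.0, -0.0, -8.2]
wrist_force: [0.2, 0.4, -2.2]
opening: 0.025
```

move_arm:
  deltas:
    - [[0, 0, 0.0007, 0], [0, 0, 0.0013, 0], [0, 0, 0.0013, 0]]

```text
time: 7.55
ee_pos: [0.5382, 0.0878, 0.0988]
tcp_rot: [-90.0, 0.0, -8.2]
wrist_force: [0.4, -0.5, -1.5]
opening: 0.0253
```

move_arm:
  deltas:
    - [[0, 0, 0.0007, 0], [0, 0, 0.001, 0], [0, 0, 0.001, 0]]

```text
time: 7.85
ee_pos: [0.5383, 0.0888, 0.0988]
tcp_rot: [-90.0, 0.0, -8.2]
wrist_force: [-0.3, -0.5, -2.2]
opening: 0.0255
```

move_arm:
  deltas:
    - [[0, 0, 0.0005, 0], [0, 0, 0.001, 0], [0, 0, 0.001, 0]]

```text
time: 8.15
ee_pos: [0.5385, 0.0897, 0.0988]
tcp_rot: [-90.0, 0.0, -8.2]
wrist_force: [-0.7, -0.8, -1.7]
opening: 0.025
```

move_arm:
  deltas:
    - [[0, 0, 0.0005, 0], [0, 0, 0.0007, 0], [0, 0, 0.0007, 0]]

```text
time: 8.45
ee_pos: [0.5386, 0.0903, 0.0988]
tcp_rot: [-90.0, 0.0, -8.2]
wrist_force: [-0.3, -2.4, -1.9]
opening: 0.0253
```

move_arm:
  deltas:
    - [[0, 0, 0.0004, 0], [0, 0, 0.0005, 0], [0, 0, 0.0005, 0], [0, 0, 0.0005, 0]]

```text
time: 8.85
ee_pos: [0.5386, 0.0908, 0.0988]
tcp_rot: [-90.0, -0.0, -8.2]
wrist_force: [-0.7, -3.4, -1.2]
opening: 0.0253
```

move_arm:
  deltas:
    - [[0, 0, -0.006, 0], [0, 0, -0.013, 0], [0, 0, -0.02, 0], [0, 0, -0.025, 0], [0, 0, -0.0275, 0]]

```text
time: 9.35
ee_pos: [0.5347, 0.0632, 0.0988]
tcp_rot: [-90.0, -0.0, -8.2]
wrist_force: [-0.4, 0.7, -1.8]
opening: 0.0251
```

move_arm:
  deltas:
    - [[0, 0, 0, 0], [0, 0, 0, 0]]

```text
time: 9.55
ee_pos: [0.5348, 0.0638, 0.0988]
tcp_rot: [-90.0, -0.0, -8.2]
wrist_force: [0.3, 0.4, -1.9]
opening: 0.0255
```

move_arm:
  deltas:
    - [[0, 0, -0.0006, 0], [0, 0, -0.0012, 0], [0, 0, -0.0012, 0], [0, 0, -0.0012, 0]]

```text
time: 9.95
ee_pos: [0.5346, 0.0627, 0.0988]
tcp_rot: [-90.0, -0.0, -8.2]
wrist_force: [0.8, -0.1, -2.5]
opening: 0.0253
```

move_arm:
  deltas:
    - [[0, 0, -0.0004, 0], [0, 0, -0.0008, 0], [0, 0, -0.0008, 0], [0, 0, -0.0008, 0]]

```text
time: 10.35
ee_pos: [0.5345, 0.0618, 0.0988]
tcp_rot: [-90.0, 0.0, -8.2]
wrist_force: [-0.0, -0.4, -2.5]
opening: 0.0255
```

move_arm:
  deltas:
    - [[0, 0, -0.0004, 0], [0, 0, -0.0007, 0], [0, 0, -0.0007, 0], [0, 0, -0.0007, 0]]

```text
time: 10.75
ee_pos: [0.5344, 0.0612, 0.0988]
tcp_rot: [-90.0, 0.0, -8.2]
wrist_force: [-0.4, 0.6, -2.2]
opening: 0.0257
```

move_arm:
  deltas:
    - [[0, 0, -0.0004, 0], [0, 0, -0.0007, 0], [0, 0, -0.0007, 0], [0, 0, -0.0007, 0]]

```text
time: 11.15
ee_pos: [0.5343, 0.0606, 0.0988]
tcp_rot: [-90.0, -0.0, -8.2]
wrist_force: [0.5, 2.1, -2.1]
opening: 0.0253
```

move_arm:
  deltas:
    - [[0, 0, -0.0003, 0], [0, 0, -0.0006, 0], [0, 0, -0.0006, 0], [0, 0, -0.0006, 0]]

```text
time: 11.55
ee_pos: [0.5342, 0.06, 0.0988]
tcp_rot: [-90.0, -0.0, -8.2]
wrist_force: [0.2, 2.8, -2.6]
opening: 0.0249
```

move_arm:
  deltas:
    - [[-0.003, 0, 0.005, 0], [-0.006, 0, 0.01, 0], [-0.009, 0, 0.0157, 0], [-0.011, 0, 0.0157, 0], [-0.011, 0, 0.0157, 0]]

```text
time: 12.05
ee_pos: [0.5252, 0.0771, 0.0988]
tcp_rot: [-90.0, 0.0, -8.2]
wrist_force: [0.1, -0.2, -2.9]
opening: 0.0249
```

move_arm:
  deltas:
    - [[-0.0005, 0, 0, 0], [-0.001, 0, 0, 0], [-0.001, 0, 0, 0], [-0.001, 0, 0, 0]]

```text
time: 12.45
ee_pos: [0.5246, 0.077, 0.0988]
tcp_rot: [-90.0, -0.0, -8.2]
wrist_force: [0.6, 0.8, -1.3]
opening: 0.0252
```

move_arm:
  deltas:
    - [[-0.0005, 0, 0, 0], [-0.001, 0, 0, 0], [-0.001, 0, 0, 0], [-0.001, 0, 0, 0]]

```text
time: 12.85
ee_pos: [0.5236, 0.0772, 0.0988]
tcp_rot: [-90.0, -0.0, -8.2]
wrist_force: [0.1, 0.3, -2.5]
opening: 0.025
```

move_arm:
  deltas:
    - [[-0.0005, 0, 0, 0], [-0.001, 0, 0, 0], [-0.001, 0, 0, 0], [-0.001, 0, 0, 0]]

```text
time: 13.25
ee_pos: [0.5227, 0.0774, 0.0988]
tcp_rot: [-90.0, -0.0, -8.2]
wrist_force: [1.0, 0.1, -2.9]
opening: 0.0253
```

move_arm:
  deltas:
    - [[-0.0005, 0, 0, 0], [-0.0008, 0, 0, 0], [-0.0008, 0, 0, 0], [-0.0008, 0, 0, 0]]

```text
time: 13.65
ee_pos: [0.522, 0.0775, 0.0988]
tcp_rot: [-90.0, -0.0, -8.2]
wrist_force: [2.8, -0.7, -2.6]
opening: 0.0249
```

move_arm:
  deltas:
    - [[-0.0003, 0, 0, 0], [-0.0006, 0, 0, 0], [-0.0006, 0, 0, 0], [-0.0006, 0, 0, 0]]

```text
time: 14.05
ee_pos: [0.5214, 0.0776, 0.0989]
tcp_rot: [-90.0, -0.0, -8.2]
wrist_force: [4.8, -0.1, -3.8]
opening: 0.0253
```

move_arm:
  deltas:
    - [[0.006, 0, 0, 0], [0.013, 0, 0, 0], [0.02, 0, 0, 0], [0.025, 0, 0, 0], [0.0285, 0, 0, 0]]

```text
time: 14.55
ee_pos: [0.5498, 0.0734, 0.0985]
tcp_rot: [-90.0, 0.0, -8.2]
wrist_force: [-0.2, -0.2, -1.2]
opening: 0.0253
```

move_arm:
  deltas:
    - [[0.0005, 0, 0, 0], [0.001, 0, 0, 0], [0.001, 0, 0, 0], [0.001, 0, 0, 0]]

```text
time: 14.95
ee_pos: [0.5502, 0.0734, 0.0988]
tcp_rot: [-90.0, 0.0, -8.2]
wrist_force: [0.5, -0.0, -2.0]
opening: 0.0254
```

move_arm:
  deltas:
    - [[0.0003, 0, 0, 0], [0.0006, 0, 0, 0], [0.0006, 0, 0, 0], [0.0006, 0, 0, 0]]

```text
time: 15.35
ee_pos: [0.551, 0.0733, 0.0988]
tcp_rot: [-90.0, -0.0, -8.2]
wrist_force: [0.2, -0.7, -2.0]
opening: 0.0253
```

move_arm:
  deltas:
    - [[0.0003, 0, 0, 0], [0.0006, 0, 0, 0], [0.0006, 0, 0, 0], [0.0006, 0, 0, 0]]

```text
time: 15.75
ee_pos: [0.5515, 0.0732, 0.0988]
tcp_rot: [-90.0, 0.0, -8.2]
wrist_force: [-0.4, 0.8, -1.5]
opening: 0.0253
```

move_arm:
  deltas:
    - [[0.0003, 0, 0, 0], [0.0006, 0, 0, 0], [0.0006, 0, 0, 0], [0.0006, 0, 0, 0]]

```text
time: 16.15
ee_pos: [0.552, 0.0731, 0.0988]
tcp_rot: [-90.0, 0.0, -8.2]
wrist_force: [-1.2, 0.3, -0.7]
opening: 0.0249
```

```bash
cat > path.py <<'E'
import numpy as np,sys
def tab(phi0,n,c=(.8,.7),R=16.05,cur=None,step=4.5):
    p=lambda a:np.round(np.array(c)+R*np.array([np.cos(np.radians(a)),np.sin(np.radians(a))]),1)
    cur=p(phi0) if cur is None else np.array(cur)
    for k in range(n):
        q=[p(phi0-step*(5*k+i)) for i in range(1,6)]
        print(phi0-step*5*(k+1),q[-1],[[round((v[0]-cur[0])/1000,4),0,round((v[1]-cur[1])/1000,4),0] for v in q]);cur=q[-1]
E
python3 -c "
from path import *
tab(-5,17)"
```

```text
-27.5 [15.  -6.7] [[np.float64(-0.0002), 0, np.float64(-0.0012), 0], [np.float64(-0.0004), 0, np.float64(-0.0025), 0], [np.float64(-0.0008), 0, np.float64(-0.0037), 0], [np.float64(-0.0012), 0, np.float64(-0.0049), 0], [np.float64(-0.0018), 0, np.float64(-0.006), 0]]
-50.0 [ 11.1 -11.6] [[np.float64(-0.0006), 0, np.float64(-0.0011), 0], [np.float64(-0.0013), 0, np.float64(-0.0021), 0], [np.float64(-0.0021), 0, np.float64(-0.0031), 0], [np.float64(-0.003), 0, np.float64(-0.004), 0], [np.float64(-0.0039), 0, np.float64(-0.0049), 0]]
-72.5 [  5.6 -14.6] [[np.float64(-0.001), 0, np.float64(-0.0008), 0], [np.float64(-0.002), 0, np.float64(-0.0015), 0], [np.float64(-0.0031), 0, np.float64(-0.0021), 0], [np.float64(-0.0043), 0, np.float64(-0.0026), 0], [np.float64(-0.0055), 0, np.float64(-0.003), 0]]
-95.0 [ -0.6 -15.3] [[np.float64(-0.0012), 0, np.float64(-0.0003), 0], [np.float64(-0.0024), 0, np.float64(-0.0006), 0], [np.float64(-0.0037), 0, np.float64(-0.0007), 0], [np.float64(-0.0049), 0, np.float64(-0.0007), 0], [np.float64(-0.0062), 0, np.float64(-0.0007), 0]]
-117.5 [ -6.6 -13.5] [[n
[... 2694 characters left out ...]
float64(-0.002), 0], [np.float64(0.0021), 0, np.float64(-0.0031), 0], [np.float64(0.0026), 0, np.float64(-0.0043), 0], [np.float64(0.003), 0, np.float64(-0.0055), 0]]
-365.0 [16.8 -0.7] [[np.float64(0.0003), 0, np.float64(-0.0012), 0], [np.float64(0.0006), 0, np.float64(-0.0024), 0], [np.float64(0.0007), 0, np.float64(-0.0037), 0], [np.float64(0.0007), 0, np.float64(-0.0049), 0], [np.float64(0.0007), 0, np.float64(-0.0062), 0]]
-387.5 [15.  -6.7] [[np.float64(-0.0002), 0, np.float64(-0.0012), 0], [np.float64(-0.0004), 0, np.float64(-0.0025), 0], [np.float64(-0.0008), 0, np.float64(-0.0037), 0], [np.float64(-0.0012), 0, np.float64(-0.0049), 0], [np.float64(-0.0018), 0, np.float64(-0.006), 0]]
```

move_arm:
  deltas:
    - [[0.0003, 0, -0.0007, 0], [0.0006, 0, -0.0014, 0], [0.0009, 0, -0.0014, 0]]

```text
time: 16.45
ee_pos: [0.5526, 0.0719, 0.0987]
tcp_rot: [-90.0, 0.0, -8.2]
wrist_force: [-2.8, 2.5, -0.2]
opening: 0.0251
```

move_arm:
  deltas:
    - [[-0.0002, 0, -0.0012, 0], [-0.0004, 0, -0.0025, 0], [-0.0008, 0, -0.0037, 0], [-0.0012, 0, -0.0049, 0], [-0.0018, 0, -0.006, 0]]

```text
time: 16.95
ee_pos: [0.5502, 0.066, 0.0987]
tcp_rot: [-90.0, -0.0, -8.2]
wrist_force: [-2.0, 5.3, -2.2]
opening: 0.0253
```

move_arm:
  deltas:
    - [[-0.0007, 0, -0.001, 0], [-0.0014, 0, -0.002, 0], [-0.0022, 0, -0.0029, 0], [-0.0031, 0, -0.0038, 0], [-0.004, 0, -0.0047, 0]]

```text
time: 17.45
ee_pos: [0.5459, 0.0619, 0.099]
tcp_rot: [-90.0, -0.0, -8.2]
wrist_force: [-0.2, 5.0, -2.8]
opening: 0.0253
```

move_arm:
  deltas:
    - [[-0.001, 0, -0.0008, 0], [-0.002, 0, -0.0015, 0], [-0.0031, 0, -0.0021, 0], [-0.0043, 0, -0.0026, 0], [-0.0055, 0, -0.003, 0]]

```text
time: 17.95
ee_pos: [0.5405, 0.0597, 0.0992]
tcp_rot: [-90.0, -0.1, -8.2]
wrist_force: [0.8, 5.6, -2.3]
opening: 0.0252
```

move_arm:
  deltas:
    - [[-0.0012, 0, -0.0002, 0], [-0.0024, 0, -0.0003, 0], [-0.0036, 0, -0.0004, 0], [-0.0048, 0, -0.0004, 0], [-0.006, 0, -0.0004, 0]]

```text
time: 18.45
ee_pos: [0.5339, 0.06, 0.0989]
tcp_rot: [-90.0, -0.0, -8.2]
wrist_force: [3.4, 2.5, -1.4]
opening: 0.0253
```

move_arm:
  deltas:
    - [[-0.0012, 0, 0.0001, 0], [-0.0024, 0, 0.0002, 0], [-0.0037, 0, 0.0005, 0], [-0.0049, 0, 0.001, 0], [-0.006, 0, 0.0015, 0]]

```text
time: 18.95
ee_pos: [0.5281, 0.0624, 0.0989]
tcp_rot: [-90.0, -0.0, -8.2]
wrist_force: [4.5, 2.0, -1.6]
opening: 0.025
```

move_arm:
  deltas:
    - [[-0.0011, 0, 0.0006, 0], [-0.0021, 0, 0.0013, 0], [-0.0031, 0, 0.0021, 0], [-0.004, 0, 0.003, 0], [-0.0048, 0, 0.0039, 0]]

```text
time: 19.45
ee_pos: [0.5238, 0.0669, 0.0988]
tcp_rot: [-90.0, -0.0, -8.2]
wrist_force: [5.9, 0.6, -2.7]
opening: 0.0254
```

move_arm:
  deltas:
    - [[-0.0007, 0, 0.001, 0], [-0.0013, 0, 0.002, 0], [-0.0018, 0, 0.0031, 0], [-0.0023, 0, 0.0042, 0], [-0.0027, 0, 0.0054, 0]]

```text
time: 19.95
ee_pos: [0.5218, 0.0726, 0.0987]
tcp_rot: [-90.0, 0.0, -8.2]
wrist_force: [4.4, -1.5, -1.3]
opening: 0.0251
```

move_arm:
  deltas:
    - [[-0.0003, 0, 0.0012, 0], [-0.0005, 0, 0.0024, 0], [-0.0006, 0, 0.0036, 0], [-0.0007, 0, 0.0048, 0], [-0.0006, 0, 0.006, 0]]

```text
time: 20.45
ee_pos: [0.522, 0.0787, 0.0987]
tcp_rot: [-90.0, 0.0, -8.2]
wrist_force: [3.7, -3.0, -1.8]
opening: 0.0252
```

move_arm:
  deltas:
    - [[0.0001, 0, 0.0012, 0], [0.0004, 0, 0.0024, 0], [0.0007, 0, 0.0036, 0], [0.0012, 0, 0.0047, 0], [0.0017, 0, 0.0058, 0]]

```text
time: 20.95
ee_pos: [0.5245, 0.0842, 0.0987]
tcp_rot: [-90.0, 0.0, -8.2]
wrist_force: [2.6, -3.4, -2.4]
opening: 0.0256
```

move_arm:
  deltas:
    - [[0.0006, 0, 0.0011, 0], [0.0012, 0, 0.0021, 0], [0.002, 0, 0.0031, 0], [0.0028, 0, 0.004, 0], [0.0037, 0, 0.0048, 0]]

```text
time: 21.45
ee_pos: [0.5289, 0.0885, 0.0987]
tcp_rot: [-90.0, 0.0, -8.2]
wrist_force: [-0.1, -5.5, -2.2]
opening: 0.025
```

move_arm:
  deltas:
    - [[0.0009, 0, 0.0008, 0], [0.0019, 0, 0.0015, 0], [0.003, 0, 0.0021, 0], [0.0041, 0, 0.0026, 0], [0.0053, 0, 0.0029, 0]]

```text
time: 21.95
ee_pos: [0.5344, 0.0906, 0.0986]
tcp_rot: [-90.0, 0.1, -8.2]
wrist_force: [-1.8, -4.0, -1.3]
opening: 0.0253
```

move_arm:
  deltas:
    - [[0.0012, 0, 0.0004, 0], [0.0024, 0, 0.0006, 0], [0.0036, 0, 0.0008, 0], [0.0049, 0, 0.0009, 0], [0.0061, 0, 0.0008, 0]]

```text
time: 22.45
ee_pos: [0.5405, 0.0906, 0.0986]
tcp_rot: [-90.0, 0.1, -8.2]
wrist_force: [-4.2, -4.1, -1.5]
opening: 0.0251
```

move_arm:
  deltas:
    - [[0.0012, 0, -0.0002, 0], [0.0024, 0, -0.0005, 0], [0.0035, 0, -0.0009, 0], [0.0046, 0, -0.0013, 0], [0.0057, 0, -0.0018, 0]]

```text
time: 22.95
ee_pos: [0.5461, 0.088, 0.0987]
tcp_rot: [-90.0, 0.0, -8.2]
wrist_force: [-3.1, -1.9, -2.8]
opening: 0.025
```

move_arm:
  deltas:
    - [[0.0011, 0, -0.0005, 0], [0.0021, 0, -0.0012, 0], [0.0031, 0, -0.0019, 0], [0.004, 0, -0.0028, 0], [0.0049, 0, -0.0037, 0]]

```text
time: 23.45
ee_pos: [0.5506, 0.0836, 0.0988]
tcp_rot: [-90.0, 0.0, -8.2]
wrist_force: [-4.9, -0.4, -2.5]
opening: 0.0252
```

move_arm:
  deltas:
    - [[0.0008, 0, -0.001, 0], [0.0015, 0, -0.002, 0], [0.0021, 0, -0.0031, 0], [0.0026, 0, -0.0042, 0], [0.003, 0, -0.0054, 0]]

```text
time: 23.95
ee_pos: [0.5528, 0.0779, 0.0988]
tcp_rot: [-90.0, -0.0, -8.2]
wrist_force: [-4.2, 1.5, -2.3]
opening: 0.0253
```

move_arm:
  deltas:
    - [[0.0003, 0, -0.0012, 0], [0.0006, 0, -0.0024, 0], [0.0007, 0, -0.0036, 0], [0.0008, 0, -0.0049, 0], [0.0007, 0, -0.0061, 0]]

```text
time: 24.45
ee_pos: [0.5527, 0.0717, 0.0988]
tcp_rot: [-90.0, -0.0, -8.2]
wrist_force: [-3.8, 3.0, -2.4]
opening: 0.0252
```

move_arm:
  deltas:
    - [[-0.0002, 0, -0.0012, 0], [-0.0004, 0, -0.0022, 0], [-0.0007, 0, -0.0032, 0]]

```text
time: 24.75
ee_pos: [0.5515, 0.0686, 0.0989]
tcp_rot: [-90.0, -0.0, -8.2]
wrist_force: [-2.2, 3.8, -1.3]
opening: 0.0254
```

move_arm:
  deltas:
    - [[-0.004, 0, 0.001, 0], [-0.01, 0, 0.003, 0], [-0.015, 0, 0.0046, 0], [-0.015, -0.005, 0.0046, 0], [-0.015, -0.015, 0.0046, 0]]

```text
time: 25.25
ee_pos: [0.5368, 0.0752, 0.1139]
tcp_rot: [-90.0, 0.0, -8.2]
wrist_force: [0.2, 0.6, -2.1]
opening: 0.0252
```

move_arm:
  deltas:
    - [[0, -0.01, 0, 0], [0, -0.02, 0, 0], [0, -0.03, 0, 0], [0, -0.0395, 0, 0], [0, -0.0395, 0, 0]]

```text
time: 25.75
ee_pos: [0.5379, 0.0753, 0.1551]
tcp_rot: [-90.0, -0.1, -8.2]
wrist_force: [-0.3, 0.6, -3.0]
opening: 0.0245
```

move_arm:
  deltas:
    - [[-0.003, 0, -0.02, 0], [-0.009, 0, -0.055, 0], [-0.0155, 0, -0.095, 0], [-0.022, 0, -0.135, 0], [-0.0285, 0, -0.175, 0]]

```text
time: 26.25
ee_pos: [0.4832, -0.0951, 0.153]
tcp_rot: [-90.0, 0.0, -8.2]
wrist_force: [0.2, -1.0, -2.1]
opening: 0.0251
```

move_arm:
  deltas:
    - [[-0.0065, 0, -0.04, 0], [-0.013, 0, -0.08, 0], [-0.02, 0, -0.12, 0], [-0.025, 0, -0.15, 0], [-0.0278, 0, -0.1647, 0]]

```text
time: 26.75
ee_pos: [0.432, -0.2549, 0.1529]
tcp_rot: [-90.0, 0.0, -8.3]
wrist_force: [-0.0, -0.6, -2.9]
opening: 0.0254
```

move_arm:
  deltas:
    - [[0, 0, 0, 0], [0, 0, 0, 0], [0, 0, 0, 0]]

```text
time: 27.05
ee_pos: [0.4334, -0.2519, 0.1532]
tcp_rot: [-90.0, 0.0, -8.1]
wrist_force: [0.4, -0.1, -2.0]
opening: 0.0251
```

```bash
python3 - <<'E'
from h import *
o=get_obs();print(o["ee_pos"],o["wrist_force"],o["tcp_rot"])
s=camera("side")
cv2.imwrite("pics/c5.png",cv2.resize(s["color"][250:385,245:425],(600,450),interpolation=cv2.INTER_CUBIC))
E
```

```text
[ 0.43337312 -0.25191302  0.15317996] [ 0.40276664 -0.09362544 -2.04763674] [-8.99779256e+01  8.71272879e-03 -8.13895591e+00]
```

View pics/c5.png

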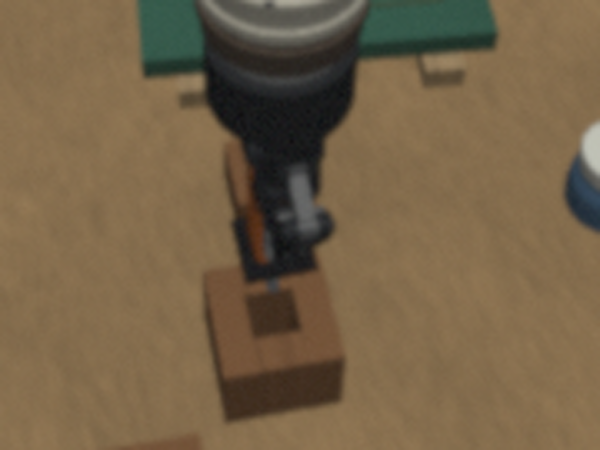

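The tool looks exactly as it did after the lift, so there is no slip. Lowering it into the holder.

move_arm:
  deltas:
    - [[0, 0.01, 0, 0], [0, 0.02, 0, 0], [0, 0.03, 0, 0], [0, 0.04, 0, 0], [0, 0.05, 0, 0]]

```text
time: 27.6
ee_pos: [0.4328, -0.2528, 0.1021]
tcp_rot: [-90.0, 0.0, -8.2]
wrist_force: [-0.4, -0.2, -2.6]
opening: 0.0255
```

move_arm:
  deltas:
    - [[0, 0.007, 0, 0], [0, 0.013, 0, 0], [0, 0.018, 0, 0], [0, 0.021, 0, 0], [0, 0.021, 0, 0]]

```text
time: 28.1
ee_pos: [0.4329, -0.2529, 0.082]
tcp_rot: [-90.0, 0.0, -8.2]
wrist_force: [0.6, 0.1, -1.9]
opening: 0.0252
```

move_arm:
  deltas:
    - [[0, 0.001, 0, 0], [0, 0.002, 0, 0], [0, 0.003, 0, 0], [0, 0.0032, 0, 0], [0, 0.0032, 0, 0]]

```text
time: 28.6
ee_pos: [0.433, -0.2529, 0.0791]
tcp_rot: [-90.0, -0.0, -8.2]
wrist_force: [0.0, 0.1, -1.3]
opening: 0.0248
```

move_arm:
  deltas:
    - [[0, 0.0003, 0, 0], [0, 0.0006, 0, 0], [0, 0.0006, 0, 0]]

```text
time: 28.9
ee_pos: [0.433, -0.2529, 0.0788]
tcp_rot: [-90.0, -0.0, -8.2]
wrist_force: [-0.2, 1.1, 1.8]
opening: 0.0248
```

Seated: the vertical force rose from −2 to +1.8 N at the original height. Release and retreat upward.

move_arm:
  deltas:
    - [[0, 0, 0, 0], [0, 0, 0, 0], [0, 0, 0, 0], [0, 0, 0, 0], [0, 0, 0, 0]]
  claw: 0.06

```text
time: 29.4
ee_pos: [0.433, -0.2529, 0.0785]
tcp_rot: [-90.0, 0.0, -8.2]
wrist_force: [0.7, 0.4, 0.6]
opening: 0.0598
```

move_arm:
  deltas:
    - [[0, -0.01, 0, 0], [0, -0.03, 0, 0], [0, -0.06, 0, 0], [0, -0.09, 0, 0], [0, -0.12, 0, 0]]

```text
time: 29.9
ee_pos: [0.4328, -0.2529, 0.2005]
tcp_rot: [-90.0, -0.0, -8.2]
wrist_force: [0.2, -0.7, 0.6]
opening: 0.0597
```

move_arm:
  deltas:
    - [[0, 0, 0.04, 0], [0, 0, 0.08, 0], [0, 0, 0.12, 0], [0, 0, 0.16, 0], [0, 0, 0.18, 0]]

```text
time: 30.4
ee_pos: [0.4588, -0.0723, 0.1995]
tcp_rot: [-90.0, -0.1, -8.1]
wrist_force: [0.9, -0.8, 0.0]
opening: 0.0602
```

```bash
python3 - <<'E'
from h import *
o=get_obs();print(o["time"],o["ee_pos"],o["wrist_force"],o["opening"])
s=camera("side");t=camera("top")
a=cv2.resize(s["color"][150:400,240:500],(420,404));b=cv2.resize(t["color"][120:360,150:510],(606,404))
cv2.imwrite("pics/c6.png",cv2.resize(np.hstack([a,b]),(800,315)))
for n,c in(("top",t),):
  for k in blobs(c,(5,200,120),(16,255,255),20): print(onplane(c,*k[1],.13),k[:2])
  for k in blobs(c,(0,0,0),(180,255,45),50): print(k[:2])
E
```

```text
30.4 [ 0.45880787 -0.07233902  0.19949085] [ 0.9433114  -0.76669602  0.00416575] 0.060189092940765195
[ 0.43226569 -0.25936719  0.13      ] (48, array([430.3, 272. ]))
(2751, array([ 92.4, 122.5]))
(240, array([307.5, 189.7]))
(111, array([473. , 161.6]))
(111, array([270.6, 226.3]))
(324, array([ 26.8, 337.6]))
```

View pics/c6.png

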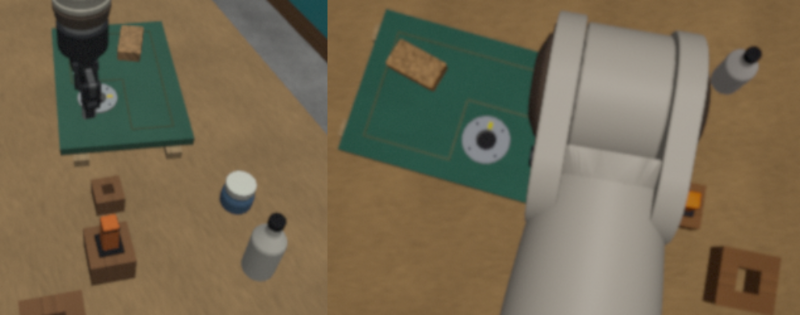

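The tool stands upright in the middle holder at (110,235) in the left view. The bottle, jar and sanding block look where they were, and the arm is clear. Handing in.

```bash
python3 -c "
from h import *
print(job_done())"
```

```text
the job is handed in; nothing more can be done
None
```

I deburred the hole once all the way round, clockwise from the tape, stood the tool back in the middle-sized holder, and handed the job in at about 30 s.

- **Finding the hole:** light touches on four sides put the true centre at about (0.537, 0.075) m, which matches the camera estimate.
- **The turn:** it took 8.3 s, including about 12° of overlap past the tape.
- **Pressure:** readings every 0.5 s gave 3.2–5.4 N straight onto the edge. Counting friction along the edge, the total force peaked at about 6 N. I have no readings between those samples, so I can't rule out short peaks above them.
- **Tool in its holder:** it went back at the height it was gripped at, with the vertical force showing it seated. The last picture shows it standing upright and released.
- **Other objects:** the bottle cap measured at the same pixel as before. The jar and sanding block I checked only by eye in the last picture.
- **Disagreements:**
  - The touch probes measured the hole about 1 mm wider than 36 mm, probably give in the grip or friction, so I corrected the pressure from the force readings during the turn.
  - The arm partly hid the tool in the last top view, so the 6 mm shift it gave for the handle is not reliable. The side view looked normal.

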